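Load and lock a plug in the cross-drilling fixture

TASK

Ready the grey plug for cross-drilling: push it along the guides of the fixture until it sits fully home against the V-stop, without lifting or tipping it. Then reach down through the window in the yellow guard and press the red clamp handle all the way down until the clamp locks on the plug and stays locked when you let go of it. Do not touch the guard, and leave the things lying round the fixture where they are.

Things in the scene. Friction and masses are not known exactly. Their poses are not given: they have to be found in the camera images.
- fixture: Drilling fixture, aluminium plate 360 x 156 x 12 mm fixed to the bench. Origin on the bench surface under the plug's seat; x runs from the loading end to the clamp handle, z up. Plate x -126 to 234, y -78 to 78 mm; its top, z = 12, carries all. A dark drill bush block (top z = 58) stands at y = 60 to 77 beside the seat; the clamp bracket (62 wide, top z = 169) at x = 47 to 99 mm.
- seat (a point): Centre of the seat on the plate top (fixture z = 12 mm): where the plug's underside centre rests against the dark V-stop (30 mm high, two 45-degree faces) that ends the lane. Steel guide rails 18 mm high (bolt heads 5 mm more) leave a lane 91 mm wide from fixture x = -47 to the stop and flare to about 120 mm apart at x = -100 mm.
- plug: Loose grey turned PVC plug, a plain disc 88 mm in diameter and 50 mm high, 0.25 to 0.5 kg, origin at the centre of its underside. It starts standing on the base plate in the mouth of the guides, 65 to 85 mm before the seat (fixture -x side), and has to be pushed towards fixture +x.
- clamp_handle (a joint): Clamp handle's hinge, rad: about 0 open (red grip level, up), grows as the grip is pressed down; 0.34 dead centre, 0.37 firm stop, locked. Stays where it is left. Pressing the grip takes about 4 N, up to about 10 N as the foot squeezes the plug, then it meets the stop. Hinge axis along fixture y at fixture x = 58, z = 153 mm. It drives the clamp arm.
- press_point (a point): Top of the red grip (round bar 19 mm thick, 84 mm long, along fixture x when open), 104 mm from the hinge axis and 36 mm before the grip's end; moves with the handle. Open it lies about flush with the guard's top (fixture x = 162, z = 171 mm), locked at about x = 161, z = 132 mm.
- window (a point): Centre of the window in the guard's top, on the top face (fixture x = 160, y = 0, z = 170 mm). The window is 96 mm long (fixture x) and 76 mm wide (fixture y).
- guard: Yellow guard cage over the handle, fixed on the fixture, same origin and axes as the fixture: from x = 98 to 226 mm, y = -58 to 58 mm (its feet to 72), top plate 4 mm thick with its top face at z = 170 mm; wire sides, open towards the clamp. Not to be touched.
- clamp_foot: Black rubber foot (22 mm in diameter) under the clamp arm; comes down on the plug at fixture x = 12 mm. Open it hangs 7 to 10 mm above the plug's top; the open arm's end with its nuts reaches forward to fixture x = -1 mm and up to z = 125 mm. Origin at its underside.
- black_plug: Loose black plug 80 mm in diameter, 61 mm high, beside the fixture on its +y side: leave alone. Origin under its centre.
- ring: Loose grey coupling ring 68 mm in diameter, 30 mm high, beside the fixture on its -y side: leave alone. Origin under its centre.
- black_marker: Black marker pen with a white label 126 x 17 mm lying beside the fixture on its +y side: leave alone. Origin under its centre.
- yellow_clamp: Yellow plastic spring clamp 117 x 39 x 19 mm lying beside the loading end: leave alone. Origin under its centre.
Things that resemble listed ones, but are neither listed nor needed, are in the scene too. What is shaped like the plug but purple is not meant.

How it is judged:
By the outcome, as a careful person would: the job done as asked, in the order asked, and still so for the second after the job is handed in, with the robot touching nothing.
It also fails if it takes over 42 s, if anything falls off the work surface, if the arm or the gripper's body presses on something with over 40 N, if the wrist force passes 120 N, or if a joint passes its speed limit or range.

ROBOT

A 7-joint arm with a two-finger parallel gripper is mounted at the origin on a cart in front of the work surface, level with it; the furniture and walls round the work are solid. World frame = base frame: x ahead of the robot, y to its left, z up, the work surface at z = 0. Lengths are in m, angles in rad, forces in N, time in s.
With the tool pointing down it reaches from about 0.35 to 0.9 m from the base axis. Payload 8.1 kg.
Tool frame: the origin (TCP) lies at the centre of the arm's flange, where the gripper is bolted on; the fingertips stand 178 mm ahead of it and the grasp point (between the pads) lies 159 mm ahead of it; z points along the fingers, y is the line along which they close (so a half turn about z gives the same grasp; the last joint's range is limited). The gripper opens to 92 mm and grips with 3 to 60 N. Pads are 19 mm wide; open, the fingers measure 130 mm over their backs; the gripper's body (75 mm by 190 mm) begins 47 mm behind the grasp point.
Start: joints at [-1.416, 0.434, 0.025, 1.573, -0.012, 1.134, -0.075], TCP at [0.159, 0.604, 0.405] pointing down, gripper open.
Joint ranges: [-2.62, 2.62], [-0.44, 2.09], [-1.27, 1.32], [0.08, 2.57], [-1.32, 4.46], [0.12, 2], [-2.74, 2.74]. Speed limits (rad/s): [2.22, 2.22, 3.01, 3.01, 3.14, 3.14, 3.14].

INTERFACE

Orientations are given as a rotation vector (axis times angle).
In Python, from cell import arm gives the robot as it stands. The module is installed in compiled form; this text tells all that it offers.
- The arm moves only by the shell command python3 -m inch 'ROWS' [FORCE]. ROWS is text: rows parted by semicolons, each of 5 numbers parted by spaces: the shift along the tool's x, y, z in m, then the turn about the tool's z in rad, then the finger opening in m, from 0 to 0.0918. In form: x y z roll fingers; .... A call has 1 to 5 rows; each row is the pose to reach, as a shift and turn from the pose commanded when the call began, along the tool's axes at that moment; what a row does not reach only later rows make up. A row lasts 1/10 s, in which the tool goes at most 50 mm and 8.59 degrees, less where a joint would pass 70% of its speed; a pose out of reach is approached as far as the arm can. A call with a gripper value outside its range is refused whole. The fingers move at their own pace and stop on an object; FORCE is the grip in N (left out, the last holds). Time passes only in rows, so rows that repeat a pose let the fingers close. It gives the time, the measured TCP pose, the force, the opening and the grip force at its end, in the units of the state.
- arm.observe(): the state, without advancing time (a new reading comes with each control period).
- arm.get_image(name): name is "side" or "top"; returns the picture (420x560x3 uint8, red, green, blue); there is no depth.
- arm.get_calibration(name): a dict with "intrinsics" (3x3 intrinsics, pixels), "pose" (4x4, takes a point from camera to world coordinates). Camera axes: x right, y up, looking along -z (the intrinsics and any distortion apply to the point x, -y, -z); pixel columns grow to the right and rows downward; lengths in m; the calibration is good to about 2 mm. A picture is of the moment at which its call begins. get_calibration takes no time and is no camera call.
- arm.sign_off(): hands the job in; it is judged then, once.
Trained networks look in the newest picture that a camera, given by its name, has taken for a name from the list of things; names that differ only in an ending like _2 or _b are one class to them, and where a whole thing is asked for, a point or a joint stands for the part that bears it (a point fixed in the world has none). Each returns a list of dicts, best first, with "conf" (0 to 1); they miss things now and then, are a little off and sometimes report something else, mostly with a low value. They report only what shows in the picture. A call takes as long as a camera call. They do not tell look-alikes from the thing itself.
- arm.look_for(camera, query): "point" ([row, column] in pixels, amid what is visible of it).
- arm.silhouettes(camera, query): "region" (420x560 bool, what is visible of it) and "point" ([row, column] in pixels, amid what is visible of it).
- arm.place_of(camera, query): "point" ([row, column] in pixels: a listed point, or the origin of a listed thing).
The state is a dict: "clock": time; "joints": joint angles; "dq": joint speeds; "joint_efforts": joint torques, N m; "position": TCP position; "ee_rot": TCP orientation; "force": force on the tool from outside, world axes, zero at the start; "ft_torque": the same for the moment, N m; "width": opening from 0.0 (shut) to 1.0 (fully open); "gripper_force": force on a finger pad.
Only numpy, scipy, OpenCV 4.12 (cv2) and the standard library are available. Lean on these libraries where they do the work, as an engineer would, in place of code of your own. Each camera call takes 0.05 s, during which the arm holds its last target. There are 200 camera calls.

## Working session

There is one attempt and no reset: what is moved stays moved. The work goes in short steps, Python scripts to look and compute and a shell command to move; the robot and the scene stay as the last step left them, time stands still between calls to the robot, and variables do not carry over. Pictures are saved under pics/ and viewed, at most 10 in all, crops included, and the job is handed in when it is done.

```bash
mkdir -p pics
cat > h.py <<'E'
import numpy as np,cv2
from cell import arm
def ray(cam,p):
    c=arm.get_calibration(cam);K=np.array(c['intrinsics']);T=np.array(c['pose'])
    d=np.linalg.inv(K)@[p[1],p[0],1];d=T[:3,:3]@[d[0],-d[1],-d[2]];return T[:3,3],d
def atz(cam,p,z):
    o,d=ray(cam,p);return o+d*(z-o[2])/d[2]
def tri(a,b):
    (o,d),(q,e)=ray('side',a),ray('top',b)
    s=np.linalg.lstsq(np.c_[d,-e],q-o,rcond=None)[0];A=o+d*s[0];B=q+e*s[1];return (A+B)/2,np.linalg.norm(A-B)
def proj(cam,X):
    c=arm.get_calibration(cam);K=np.array(c['intrinsics']);T=np.array(c['pose'])
    p=T[:3,:3].T@(np.array(X)-T[:3,3]);p=K@[p[0],-p[1],-p[2]];return p[[1,0]]/p[2]
E
python3 - <<'E'
from h import *
np.set_printoptions(precision=4,suppress=True)
for c in('side','top'):
    im=arm.get_image(c);cv2.imwrite(f'pics/{c}0.png',im[:,:,::-1])
    k=arm.get_calibration(c);print(c,k)
R={}
for q in('seat','plug','press_point','window','fixture','guard','clamp_foot'):
    for c in('side','top'):
        R[q,c]=arm.place_of(c,q);print(q,c,[(np.round(r['point'],1),round(r['conf'],2)) for r in R[q,c][:3]])
    if R[q,'side'] and R[q,'top']: print('  tri',tri(R[q,'side'][0]['point'],R[q,'top'][0]['point']))
print(arm.observe())
E
```

```text
side {'intrinsics': array([[431.1026,   0.    , 271.9911],
       [  0.    , 431.1026, 217.9997],
       [  0.    ,   0.    ,   1.    ]]), 'pose': array([[ 0.9932,  0.0608, -0.0993,  0.462 ],
       [-0.115 ,  0.6457, -0.7549, -0.4896],
       [ 0.0182,  0.7611,  0.6483,  0.723 ],
       [ 0.    ,  0.    ,  0.    ,  1.    ]])}
top {'intrinsics': array([[416.1986,   0.    , 285.8686],
       [  0.    , 416.1986, 212.2711],
       [  0.    ,   0.    ,   1.    ]]), 'pose': array([[-0.0294,  0.9811, -0.191 ,  0.3975],
       [-0.9991, -0.0228,  0.0366,  0.2087],
       [ 0.0315,  0.1919,  0.9809,  0.9643],
       [ 0.    ,  0.    ,  0.    ,  1.    ]])}
seat side [(array([274. , 282.8]), 0.91)]
seat top [(array([216.5, 296.7]), 0.74)]
  tri (array([0.5728, 0.1481, 0.0101]), np.float64(0.000314480159063884))
plug side [(array([208.1, 330.9]), 0.93), (array([249.3, 271.2]), 0.84)]
plug top [(array([156.8, 200.6]), 0.89), (array([226.1, 265.4]), 0.79), (array([220.3, 298.7]), 0.39)]
  tri (array([0.7292, 0.3739, 0.0023]), np.float64(0.007270966806872597))
press_point side [(array([277.1, 318
[... 429 characters left out ...]
array([ 0.5738,  0.1559, -0.0063]), np.float64(0.0011982906255250483))
guard side [(array([274. , 281.6]), 0.74)]
guard top []
clamp_foot side []
clamp_foot top [(array([209.4, 301.2]), 0.57)]
{'clock': 0.8, 'joints': array([-1.4156,  0.4345,  0.025 ,  1.5732, -0.0116,  1.134 , -0.0751]), 'dq': array([ 0.0005,  0.0017, -0.0004,  0.0001, -0.0015,  0.0007,  0.0003]), 'joint_efforts': array([  0.0001, -66.7588,   0.9838, -31.4797,  -0.0607,   0.0323,
         0.0001]), 'position': array([0.1594, 0.6043, 0.4048]), 'ee_rot': array([0.404 , 3.1155, 0.0001]), 'force': array([-0.5867,  0.8819, -0.9553]), 'ft_torque': array([0.0014, 0.0349, 0.0386]), 'gripper_force': 0.0, 'width': 0.9997056065249004}
```

View pics/side0.png

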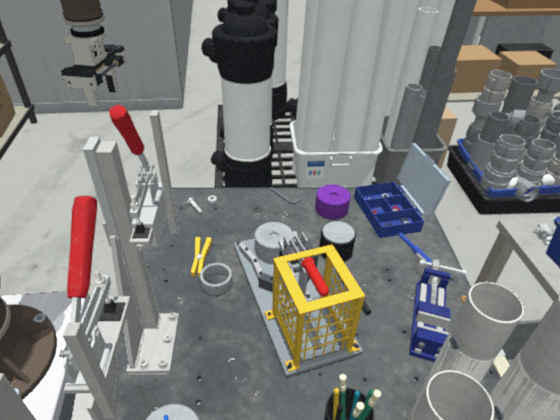

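View pics/top0.png

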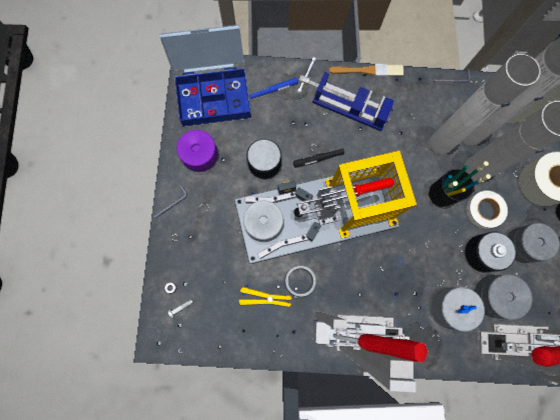

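The side view shows the grey plug at about (240,273) in the mouth of the guides and the guard with the red grip at about (275,315). In the top view they are at (221,264) and (185,375). The two big red-handled clamps in the foreground and the purple disc are decoys.

```bash
cat >> h.py <<'E'
def fx(S=None):
    return np.load('fix.npy')
def F2W(p):
    x,y,a=fx();c,s=np.cos(a),np.sin(a);return np.array([x+c*p[0]-s*p[1],y+s*p[0]+c*p[1],p[2]])
def W2F(p):
    x,y,a=fx();c,s=np.cos(a),np.sin(a);d=np.array(p)[:2]-[x,y];return np.array([c*d[0]+s*d[1],-s*d[0]+c*d[1],p[2]])
E
python3 - <<'E'
from h import *
from scipy.optimize import least_squares
np.set_printoptions(precision=4,suppress=True)
obs=[('side',(274,282.8),(0,0,.012)),('top',(216.5,296.7),(0,0,.012)),('side',(277.4,315.4),(.16,0,.17)),('top',(182.8,376.4),(.16,0,.17)),('side',(277.1,318.2),(.162,0,.171)),('top',(183.5,379),(.162,0,.171))]
def res(v):
    np.save('fix.npy',v);return np.concatenate([proj(c,F2W(X))-p for c,p,X in obs])
r=least_squares(res,[.573,.148,-1.36],x_scale=[.1,.1,1],loss='soft_l1');np.save('fix.npy',r.x);print(r.x,res(r.x).reshape(-1,2));np.save('fix.npy',r.x)
P,e=tri((249.3,271.2),(226.1,265.4));print('plug',P,e,W2F(P))
for c in('side','top'):
    im=arm.get_image(c)[:,:,::-1].copy();S=3
    o=(230,225) if c=='side' else (130,220)
    im=cv2.resize(im[o[0]:o[0]+150,o[1]:o[1]+210],None,fx=S,fy=S)
    def L(pts,col):
        q=np.array([(proj(c,F2W(p))-o)[::-1]*S for p in pts]).astype(int);cv2.polylines(im,[q],True,col,1)
    rc=lambda a,b,y,z:[(a,-y,z),(b,-y,z),(b,y,z),(a,y,z)]
    L(rc(-.126,.234,.078,.012),(255,0,255));L(rc(.098,.226,.058,.17),(0,0,255));L(rc(.112,.208,.038,.17),(255,0,0))
    f=W2F(P);t=np.linspace(0,6.28,40)
    for z in(.012,.062):L([(f[0]+.044*np.cos(a),f[1]+.044*np.sin(a),z) for a in t],(0,255,0))
    cv2.imwrite(f'pics/{c}1.png',im)
E
python3 -c "
import cv2,numpy as np
a,b=[cv2.imread(f'pics/{c}1.png') for c in('side','top')]
cv2.imwrite('pics/o1.png',cv2.resize(np.vstack([a,b]),(int(630*.66),594)))"
```

```text
[ 0.5724  0.1497 -1.359 ] [[-1.0782 -0.3381]
 [-0.0082 -0.6287]
 [-0.7515  1.8698]
 [ 0.7552  2.1068]
 [-0.0063 -0.4147]
 [-0.3006  0.5937]]
plug [0.5531 0.2215 0.0159] 0.004609510492135225 [-0.0743 -0.0037  0.0159]
```

View pics/o1.png

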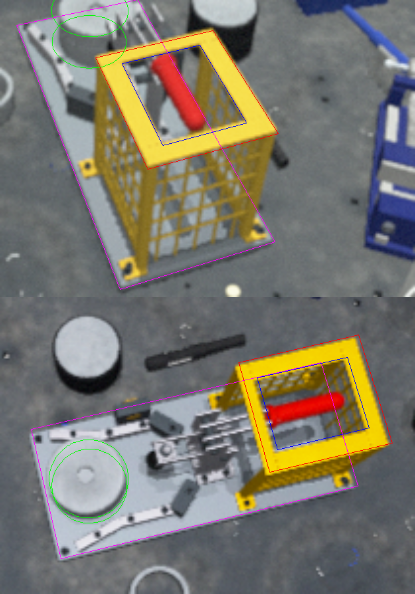

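The overlay fits the fixture, guard and window to about 2 mm. The plug is at fixture x ≈ -0.075, y ≈ -0.004. Next I work out the shifts.

```bash
cat >> h.py <<'E'
from scipy.spatial.transform import Rotation as Ro
def go(p,tip=0.178):
    "shift in tool axes to bring fingertip to fixture point p; roll to make tool x along fixture -x"
    s=arm.observe();R=Ro.from_rotvec(s['ee_rot']).as_matrix()
    d=R.T@(F2W(p)+[0,0,tip]-s['position'])
    a=np.arctan2(R[1,0],R[0,0]);w=fx()[2]+np.pi
    print('shift',np.round(d,4),'roll',round((a-w+np.pi)%(2*np.pi)-np.pi,4),'tilt',np.round(R[:,2],3),'tip fix',np.round(W2F(s['position']-[0,0,tip]),4),'F',np.round(s['force'],1),'t',s['clock'],'j',np.round(s['joints'],2))
E
python3 - <<'E'
from h import *
go((-.165,-.002,.12));go((-.165,-.002,.022))
E
```

```text
shift [-0.4388 -0.1881  0.1068] roll 1.1012 tilt [ 0.  0. -1.] tip fix [-0.5313 -0.3082  0.2268] F [-1.1 -0.9 -0.1] t 0.9 j [-1.42  0.43  0.02  1.57 -0.01  1.13 -0.08]
shift [-0.4388 -0.1881  0.2048] roll 1.1012 tilt [ 0.  0. -1.] tip fix [-0.5313 -0.3082  0.2268] F [-1.1 -0.9 -0.1] t 0.9 j [-1.42  0.43  0.02  1.57 -0.01  1.13 -0.08]
```

```bash
python3 -m inch '-0.04 -0.017 0 0.13 0.03;-0.08 -0.034 0 0.26 0.03;-0.12 -0.051 0 0.39 0.03;-0.16 -0.068 0 0.52 0.03;-0.2 -0.086 0 0.65 0.03'; python3 -c "
from h import *
go((-.165,-.002,.12))"
```

```text
clock: 1.4
position: [0.332, 0.469, 0.405]
ee_rot: [-1.385, -2.82, -0.001]
force: [1.0, 0.6, -0.2]
width: 0.616
gripper_force: 0.0
shift [-0.2499  0.0643  0.1069] roll 0.446 tilt [ 0.     0.001 -1.   ] tip fix [-0.3627 -0.1679  0.227 ] F [ 1.   0.6 -0.2] t 1.4 j [-1.21  0.35  0.22  1.71 -0.09  1.09 -0.31]
```

```bash
python3 -m inch '-0.04 0.01 0.01 0.1 0.03;-0.085 0.022 0.02 0.2 0.03;-0.13 0.034 0.04 0.3 0.03;-0.17 0.044 0.06 0.4 0.03;-0.21 0.054 0.08 0.446 0.03'; python3 -c "
from h import *
go((-.165,-.002,.1))"
```

```text
clock: 1.9
position: [0.5039, 0.3367, 0.3243]
ee_rot: [1.972, 2.445, 0.001]
force: [0.3, 0.8, 0.2]
width: 0.328
gripper_force: 0.0
shift [-0.0323  0.0256  0.0463] roll 0.0014 tilt [ 0.001  0.001 -1.   ] tip fix [-0.1972 -0.0276  0.1463] F [0.3 0.8 0.2] t 1.9 j [-0.92  0.49  0.35  1.74 -0.2   0.95 -0.28]
```

```bash
python3 -m inch '-0.02 0.015 0.03 0 0.03;-0.032 0.0256 0.05 0 0.03;-0.032 0.0256 0.08 0 0.03;-0.032 0.0256 0.11 0 0.03;-0.032 0.0256 0.11 0 0.03'
python3 - <<'E'
from h import *
go((-.165,-.002,.022))
a=arm.get_image('side')[170:320,170:380,::-1];b=arm.get_image('top')[130:280,180:390,::-1]
cv2.imwrite('pics/p2.png',cv2.resize(np.vstack([a,b]),None,fx=2,fy=2))
E
```

```text
clock: 2.4
position: [0.5331, 0.3114, 0.2111]
ee_rot: [-1.967, -2.447, 0.01]
force: [-1.0, -0.5, -0.2]
width: 0.327
gripper_force: 0.0
shift [-0.0013  0.0025  0.0111] roll 0.0051 tilt [-0.006 -0.004 -1.   ] tip fix [-0.1663 -0.0045  0.0331] F [-1.  -0.5 -0.2] t 2.4 j [-0.82  0.65  0.3   1.79 -0.27  0.75 -0.16]
```

View pics/p2.png

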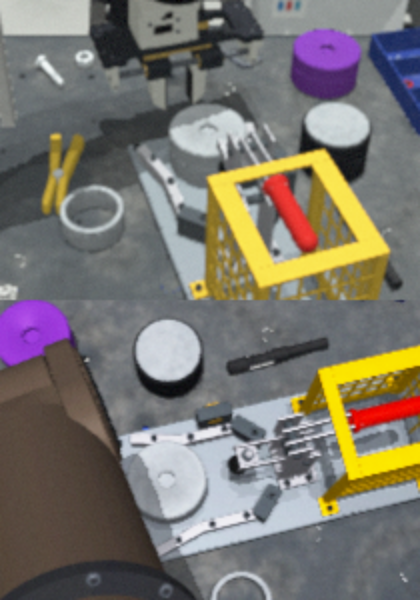

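The fingers are behind the plug and the body lies across the fixture with nothing in the way. Lower them and push.

```bash
python3 -m inch '0 0.0025 0.009 0 0.03;-0.01 0.0025 0.009 0 0.03;-0.02 0.0025 0.009 0 0.03;-0.03 0.0025 0.009 0 0.03;-0.038 0.0025 0.009 0 0.03'; python3 -m inch '-0.008 0 0 0 0.03;-0.016 0 0 0 0.03;-0.024 0 0 0 0.03;-0.032 0 0 0 0.03;-0.04 0 0 0 0.03';python3 -c "
from h import *
go((-.051,0,.024))
for c in('side','top'):print([(np.round(r['point']),r['conf'],W2F(atz(c,r['point'],.012))) for r in arm.place_of(c,'plug')[:3]])"
```

```text
clock: 3.0
position: [0.5457, 0.2741, 0.2063]
ee_rot: [1.969, 2.447, 0.001]
force: [0.1, 2.3, -0.6]
width: 0.326
gripper_force: 0.8
clock: 3.5
position: [0.5538, 0.236, 0.2057]
ee_rot: [-1.968, -2.449, -0.0]
force: [-1.2, 2.2, 2.9]
width: 0.325
gripper_force: 1.3
shift [-0.0373 -0.0002  0.0037] roll 0.0053 tilt [-0.  0. -1.] tip fix [-0.0883 -0.      0.0277] F [-1.2  2.2  2.9] t 3.5 j [-0.69  0.63  0.29  1.84 -0.26  0.7  -0.03]
[(array([244., 270.]), 0.93, array([-0.09580459,  0.00301517,  0.012     ])), (array([210., 332.]), 0.88, array([-0.16632918,  0.19749116,  0.012     ]))]
[(array([226., 265.]), 0.87, array([-0.07657007, -0.00561233,  0.012     ])), (array([157., 200.]), 0.61, array([-0.18804742,  0.19256403,  0.012     ]))]
```

```bash
python3 -m inch '-0.007 0 0.002 0 0.03;-0.014 0 0.002 0 0.03;-0.021 0 0.002 0 0.03;-0.027 0 0.002 0 0.03;-0.032 0 0.002 0 0.03'; python3 -m inch '-0.002 0 0 0 0.03;-0.004 0 0 0 0.03;-0.005 0 0 0 0.03';python3 - <<'E'
from h import *
go((-.051,0,.024))
for c in('side','top'):
    arm.get_image(c);print([(np.round(r['point']),r['conf'],W2F(atz(c,r['point'],.012))) for r in arm.place_of(c,'plug')[:3]])
a=arm.get_image('side')[190:320,190:360,::-1];b=arm.get_image('top')[150:280,220:390,::-1]
cv2.imwrite('pics/p3.png',cv2.resize(np.hstack([a,b]),None,fx=2.3,fy=2.3))
E
```

```text
clock: 4.1
position: [0.5607, 0.2043, 0.2036]
ee_rot: [1.969, 2.448, -0.001]
force: [-0.0, 8.4, -1.4]
width: 0.328
gripper_force: 4.4
clock: 4.4
position: [0.561, 0.2035, 0.2038]
ee_rot: [-1.963, -2.449, -0.004]
force: [-2.6, 13.8, 0.2]
width: 0.326
gripper_force: 6.3
shift [-0.004  -0.0002  0.0018] roll 0.0078 tilt [-0.001  0.004 -1.   ] tip fix [-0.0549  0.0001  0.0258] F [-2.6 13.8  0.2] t 4.4 j [-0.63  0.63  0.28  1.85 -0.26  0.69  0.02]
[(array([270., 280.]), 0.75, array([-0.01081229, -0.00313094,  0.012     ])), (array([247., 336.]), 0.68, array([-0.03782702,  0.14926242,  0.012     ])), (array([209., 333.]), 0.56, array([-0.17180027,  0.20347102,  0.012     ]))]
[(array([156., 202.]), 0.76, array([-0.18333344,  0.19554997,  0.012     ]))]
```

View pics/p3.png

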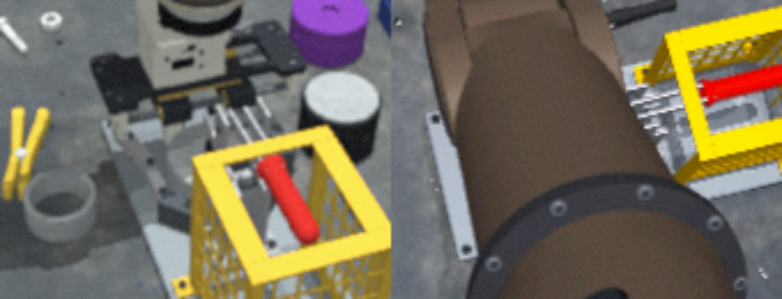

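```bash
python3 -m inch '-0.003 0 0.002 0 0.03;-0.006 0 0.002 0 0.03;-0.008 0 0.002 0 0.03;-0.008 0 0.002 0 0.03'; python3 -c "
from h import *
go((-.051,0,.024))"
```

```text
clock: 5.1
position: [0.5612, 0.2018, 0.2027]
ee_rot: [-1.952, -2.449, -0.012]
force: [-10.5, 30.4, 8.6]
width: 0.327
gripper_force: 16.3
shift [-0.0022 -0.0001  0.0007] roll 0.0132 tilt [-0.002  0.012 -1.   ] tip fix [-0.0532  0.      0.0247] F [-10.5  30.4   8.6] t 5.1 j [-0.62  0.63  0.27  1.86 -0.27  0.69  0.04]
```

Stalled firmly at about 30 N. Back off straight, rise, and check whether the plug is home.

```bash
python3 -m inch '0.008 0 0 0 0.03;0.016 0 0 0 0.03;0.03 0 0 0 0.03;0.06 0 0 0 0.03;0.09 0 0 0 0.03';python3 -m inch '0.02 0 -0.04 0 0.03;0.02 0 -0.09 0 0.03;0.02 0 -0.13 0 0.03;0.03 0 -0.17 0 0.03;0.05 0 -0.2 0 0.03'
python3 - <<'E'
from h import *
go((.16,0,.24))
f={}
for c in('side','top'):
    arm.get_image(c)
    f[c]=arm.place_of(c,'plug')
    print([(np.round(r['point']),round(r['conf'],2),W2F(atz(c,r['point'],.012))) for r in f[c][:3]])
ims=[]
for c,o in(('side',(220,220)),('top',(150,220))):
    im=arm.get_image(c)[o[0]:o[0]+100,o[1]:o[1]+110,::-1];S=3.5;im=cv2.resize(im,None,fx=S,fy=S)
    t=np.linspace(0,6.28,60)
    for z in(.012,.062):
        q=np.array([(proj(c,F2W((.044*np.cos(a),.044*np.sin(a),z)))-o)[::-1]*S for a in t]).astype(int);cv2.polylines(im,[q],True,(0,255,0),1)
    ims.append(im)
cv2.imwrite('pics/p4.png',np.hstack(ims))
E
```

```text
clock: 5.6
position: [0.5442, 0.2806, 0.2016]
ee_rot: [1.97, 2.446, -0.001]
force: [0.1, 0.1, -0.4]
width: 0.328
gripper_force: 0.0
clock: 6.1
position: [0.5342, 0.3278, 0.4047]
ee_rot: [1.971, 2.443, 0.003]
force: [1.0, 0.8, -0.1]
width: 0.326
gripper_force: 0.0
shift [-0.3421 -0.0004 -0.0131] roll 0.0012 tilt [ 0.003  0.    -1.   ] tip fix [-1.821e-01  1.000e-04  2.267e-01] F [ 1.   0.8 -0.1] t 6.1 j [-0.89  0.45  0.38  1.59 -0.18  1.13 -0.26]
[(array([272., 280.]), 0.87, array([-0.00411729, -0.00385322,  0.012     ])), (array([211., 334.]), 0.68, array([-0.16303914,  0.20111577,  0.012     ])), (array([251., 335.]), 0.52, array([-0.02736636,  0.14020636,  0.012     ]))]
[(array([219., 293.]), 0.91, array([-0.00772045, -0.00327921,  0.012     ])), (array([157., 199.]), 0.9, array([-0.18958946,  0.1944596 ,  0.012     ]))]
```

View pics/p4.png

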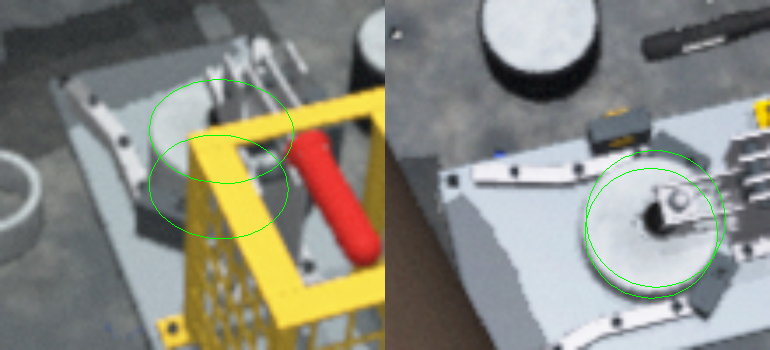

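Run:
```python
from h import *
c='top';o=(165,232);S=8
im=arm.get_image(c)[o[0]:o[0]+75,o[1]:o[1]+98,::-1];im=cv2.resize(im,None,fx=S,fy=S,interpolation=cv2.INTER_CUBIC)
def L(pts,col,cl=False):
    q=np.array([(proj(c,F2W(p))-o+.5)[::-1]*S for p in pts]).astype(int);cv2.polylines(im,[q],cl,col,1)
L([(-.126,-.078,.012),(.234,-.078,.012),(.234,.078,.012),(-.126,.078,.012)],(255,0,255),True)
for s in(1,-1): L([(.0622,0,.042),(.0311+.02*-1+.0,s*.0511,.042)],(0,0,255))
t=np.linspace(0,6.28,80)
L([(.044*np.cos(a),.044*np.sin(a),.062) for a in t],(0,255,0),True)
L([(-.004+.044*np.cos(a),.044*np.sin(a),.062) for a in t],(255,255,0),True)
for y in(.0455,-.0455):L([(-.047,y,.03),(.02,y,.03)],(0,128,255))
L([(-.1,.06,.03),(-.047,.0455,.03)],(0,128,255));L([(-.1,-.06,.03),(-.047,-.0455,.03)],(0,128,255))
cv2.imwrite('pics/p5.png',im)
```

```text
(no output)
```

View pics/p5.png

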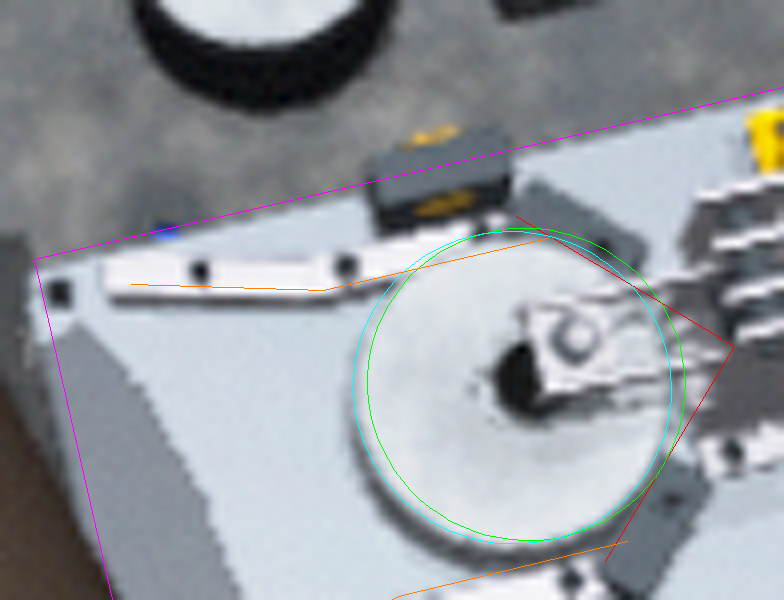

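The model's stop faces match the dark blocks, but the plug looks about 3–4 mm short of the model seat. That may be calibration error, so I push once more, harder, and see whether it moves.

```bash
python3 -m inch '0 0 0.048 0 0.03;0 0 0.096 0 0.03;0 0 0.144 0 0.03;0 0 0.19 0 0.03;-0.02 0 0.197 0 0.03';python3 -m inch '-0.03 0 0 0 0.03;-0.06 0 0 0 0.03;-0.09 0 0 0 0.03;-0.1 0 0 0 0.03;-0.106 0 0 0 0.03'; python3 -c "
from h import *
go((-.051,0,.03))"
python3 -m inch '-0.004 0 0 0 0.03;-0.008 0 0 0 0.03;-0.012 0 0 0 0.03;-0.014 0 0 0 0.03;-0.014 0 0 0 0.03'; python3 -c "
from h import *
go((-.051,0,.03))"
```

```text
clock: 6.95
position: [0.5341, 0.3104, 0.1977]
ee_rot: [-1.961, -2.449, 0.015]
force: [-0.8, -1.0, 0.6]
width: 0.326
gripper_force: 0.0
clock: 7.45
position: [0.5604, 0.2045, 0.204]
ee_rot: [-1.971, -2.446, 0.002]
force: [-2.2, 5.0, -1.0]
width: 0.326
gripper_force: 2.4
shift [-0.0051  0.0002 -0.004 ] roll 0.0025 tilt [-0.001 -0.001 -1.   ] tip fix [-0.0561 -0.0002  0.026 ] F [-2.2  5.  -1. ] t 7.45 j [-0.64  0.63  0.28  1.85 -0.26  0.7   0.01]
clock: 7.95
position: [0.5608, 0.202, 0.2045]
ee_rot: [-1.951, -2.451, -0.009]
force: [-7.8, 24.2, 0.5]
width: 0.325
gripper_force: 10.9
shift [-0.0025  0.0003 -0.0035] roll 0.0147 tilt [-0.004  0.01  -1.   ] tip fix [-0.0536 -0.0003  0.0265] F [-7.8 24.2  0.5] t 7.95 j [-0.62  0.63  0.27  1.85 -0.27  0.69  0.04]
```

```bash
python3 -m inch '-0.005 0 0 0 0.03;-0.01 0 0 0 0.03;-0.014 0 0 0 0.03;-0.014 0 0 0 0.03'; python3 -c "
from h import *
go((-.051,0,.03))"; python3 -m inch '0.03 0 0 0 0.03;0.06 0 0 0 0.03;0.09 0 0 0 0.03;0.09 0 -0.05 0 0.03;0.09 0 -0.1 0 0.03';python3 -m inch '0.02 0 -0.04 0 0.0;0.02 0 -0.08 0 0.0;0.05 0 -0.1 0 0.0;0.05 0 -0.11 0 0.0;0.05 0 -0.11 0 0.0'
python3 - <<'E'
from h import *
go((.16,0,.24))
for c in('side','top'):
    im=arm.get_image(c);cv2.imwrite(f'pics/{c}6.png',im[:,:,::-1]);o=atz
    print([(np.round(r['point'],1),round(r['conf'],2),W2F(atz(c,r['point'],.012))) for r in arm.place_of(c,'plug')[:2]],[(np.round(r['point'],1),round(r['conf'],2),W2F(atz(c,r['point'],.012))) for r in arm.place_of(c,'seat')[:2]])
c='side';o=(220,225);S=8
im=arm.get_image(c)[o[0]:o[0]+75,o[1]:o[1]+98,::-1];im=cv2.resize(im,None,fx=S,fy=S,interpolation=cv2.INTER_CUBIC)
def L(pts,col,cl=False):
    q=np.array([(proj(c,F2W(p))-o+.5)[::-1]*S for p in pts]).astype(int);cv2.polylines(im,[q],cl,col,1)
L([(-.126,-.078,.012),(.234,-.078,.012),(.234,.078,.012),(-.126,.078,.012)],(255,0,255),True)
for s in(1,-1): L([(.0622,0,.042),(.0311+.02*-1+.0,s*.0511,.042)],(0,0,255))
t=np.linspace(0,6.28,80)
L([(.044*np.cos(a),.044*np.sin(a),.062) for a in t],(0,255,0),True)
L([(-.004+.044*np.cos(a),.044*np.sin(a),.062) for a in t],(255,255,0),True)
cv2.imwrite('pics/p6.png',im)
E
```

```text
clock: 8.35
position: [0.5613, 0.1991, 0.2051]
ee_rot: [-1.932, -2.452, -0.022]
force: [-17.5, 57.1, 4.6]
width: 0.322
gripper_force: 25.3
shift [ 0.0004  0.0004 -0.0029] roll 0.0242 tilt [-0.007  0.023 -1.   ] tip fix [-0.0507 -0.0004  0.0271] F [-17.5  57.1   4.6] t 8.35 j [-0.6   0.62  0.26  1.86 -0.27  0.69  0.06]
clock: 8.85
position: [0.5454, 0.2696, 0.3041]
ee_rot: [-1.961, -2.452, 0.006]
force: [2.5, 1.0, 0.2]
width: 0.327
gripper_force: 0.0
clock: 9.35
position: [0.5357, 0.3175, 0.4157]
ee_rot: [1.964, 2.452, 0.004]
force: [0.8, -0.2, -0.5]
width: 0.002
gripper_force: 0.0
shift [-0.3318 -0.0023 -0.0027] roll 0.0087 tilt [ 0.001  0.002 -1.   ] tip fix [-0.1718 -0.0006  0.2377] F [ 0.8 -0.2 -0.5] t 9.35 j [-0.88  0.43  0.37  1.59 -0.17  1.15 -0.24]
[(array([271.2, 284.3]), 0.71, array([-0.00358505,  0.00563516,  0.012     ])), (array([208.6, 333.5]), 0.56, array([-0.17202152,  0.20414966,  0.012     ]))] []
[(array([219.2, 292. ]), 0.79, array([-0.01078116, -0.00400301,  0.012     ]))] [(array([219.8, 293.1]), 0.92, array([-0.0086334, -0.005976 ,  0.012    ]))]
```

View pics/p6.png

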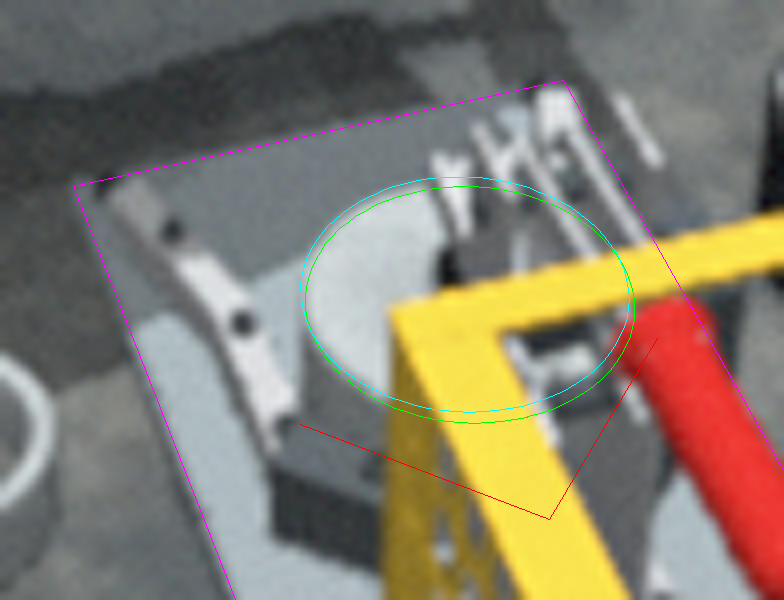

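No movement at 57 N, and the side view and the fresh seat detection both put the plug on the seat, so it is home. Next, with the fingers closed, go over the window.

```bash
python3 -m inch '-0.045 0 0 0 0;-0.09 0 0 0 0;-0.135 0 0 0 0;-0.18 0 0 0 0;-0.22 0 0 0 0'; python3 -m inch '-0.045 0 0 0 0;-0.09 0 0 0 0;-0.11 0 0 0 0;-0.11 0 0 0 0'
python3 - <<'E'
from h import *
go((.16,0,.175))
for c in('side','top'):
    arm.get_image(c)
    for q in('window','press_point'):print(c,q,[(np.round(r['point'],1),round(r['conf'],2),W2F(atz(c,r['point'],.17))) for r in arm.place_of(c,q)[:2]])
a=arm.get_image('side')[170:350,200:420,::-1]
cv2.imwrite('pics/p7.png',cv2.resize(a,None,fx=3,fy=3))
E
```

```text
clock: 10.2
position: [0.5838, 0.098, 0.4145]
ee_rot: [1.97, 2.447, -0.001]
force: [0.2, -0.4, -0.1]
width: -0.002
gripper_force: 0.0
clock: 10.6
position: [0.6074, -0.0116, 0.4146]
ee_rot: [1.976, 2.441, -0.003]
force: [-0.5, 0.8, -0.2]
width: 0.012
gripper_force: 0.0
shift [ 0.0052 -0.0003  0.0615] roll -0.0019 tilt [-0.    -0.002 -1.   ] tip fix [0.1651 0.0003 0.2366] F [-0.5  0.8 -0.2] t 10.6 j [-0.39  0.42  0.46  1.63 -0.19  1.14  0.33]
side window [(array([276.3, 317.1]), 0.96, array([1.59179029e-01, 3.79362589e-05, 1.70000000e-01]))]
side press_point [(array([273.3, 318. ]), 0.94, array([0.15330433, 0.00425394, 0.17      ])), (array([261. , 200.7]), 0.52, array([ 0.06310096, -0.18172202,  0.17      ]))]
top window [(array([183.4, 377.2]), 0.6, array([0.15754337, 0.00090953, 0.17      ]))]
top press_point [(array([184.6, 378.8]), 0.83, array([ 0.15996933, -0.00219502,  0.17      ]))]
```

View pics/p7.png

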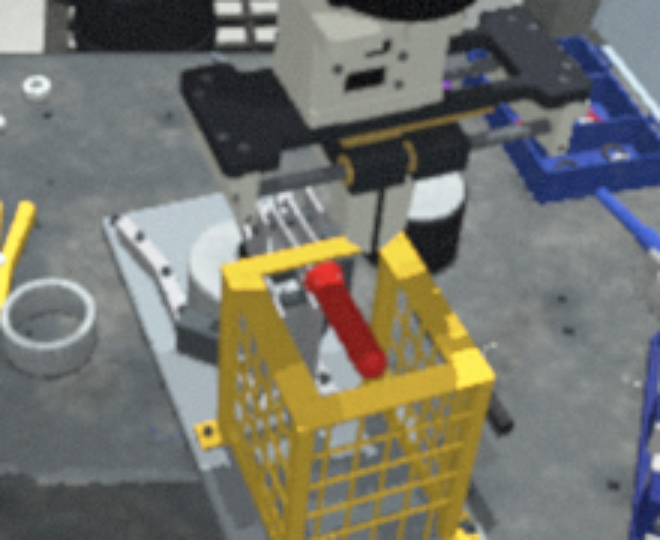

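The closed fingers hang above the window, in line with the red grip. Lower them to just above it, then press slowly.

```bash
python3 -m inch '0.005 0 0.03 0 0;0.005 0 0.055 0 0;0.005 0 0.065 0 0;0.005 0 0.072 0 0;0.005 0 0.078 0 0'; python3 -c "
from h import *
go((.16,0,.132))"; python3 -m inch '0 0 0.006 0 0;0 0 0.012 0 0;0 0 0.018 0 0;0 0 0.022 0 0'; python3 -c "
from h import *
go((.159,0,.132))"
```

```text
clock: 11.45
position: [0.6063, -0.0018, 0.3373]
ee_rot: [1.968, 2.449, 0.0]
force: [-3.4, -0.1, 6.0]
width: 0.008
gripper_force: 2.9
shift [-0.0048 -0.0014  0.0273] roll 0.0054 tilt [ 0.  0. -1.] tip fix [0.1552 0.0013 0.1593] F [-3.4 -0.1  6. ] t 11.45 j [-0.38  0.48  0.42  1.73 -0.23  0.98  0.35]
clock: 11.85
position: [0.6066, -0.0015, 0.316]
ee_rot: [1.967, 2.449, 0.003]
force: [-2.7, 1.6, 5.2]
width: 0.005
gripper_force: 2.8
shift [-0.004  -0.0017  0.006 ] roll 0.0055 tilt [ 0.001  0.001 -1.   ] tip fix [0.155  0.0017 0.138 ] F [-2.7  1.6  5.2] t 11.85 j [-0.37  0.51  0.41  1.75 -0.25  0.93  0.36]
```

```bash
python3 -m inch '0 0 0.003 0 0;0 0 0.005 0 0;0 0 0.007 0 0;0 0 0.009 0 0;0 0 0.009 0 0'; python3 -c "
from h import *
go((.159,0,.132))"; python3 -m inch '0 0 0.002 0 0;0 0 0.004 0 0;0 0 0.005 0 0;0 0 0.005 0 0'; python3 -c "
from h import *
go((.159,0,.132))"
```

```text
clock: 12.35
position: [0.6075, -0.0021, 0.3116]
ee_rot: [1.966, 2.446, 0.009]
force: [-12.7, 0.8, 43.1]
width: 0.002
gripper_force: 19.3
shift [-0.0032 -0.0024  0.0016] roll 0.0049 tilt [ 0.006  0.002 -1.   ] tip fix [0.1558 0.0024 0.1336] F [-12.7   0.8  43.1] t 12.35 j [-0.37  0.51  0.41  1.76 -0.25  0.92  0.37]
clock: 12.75
position: [0.6104, -0.0035, 0.3095]
ee_rot: [1.962, 2.438, 0.017]
force: [-5.3, -3.6, 53.7]
width: -0.001
gripper_force: 20.7
shift [-0.0012 -0.005  -0.0006] roll 0.0037 tilt [ 0.017  0.001 -1.   ] tip fix [0.1578 0.005  0.1315] F [-5.3 -3.6 53.7] t 12.75 j [-0.36  0.52  0.41  1.75 -0.25  0.91  0.37]
```

Firm stop at 54 N, with the tip at z ≈ 0.132. Lift out and check.

```bash
python3 -m inch '0 0 -0.012 0 0;0 0 -0.03 0 0;0 0 -0.06 0 0;0 0 -0.1 0 0;0 0 -0.14 0 0'; python3 -m inch '0.04 0 -0.03 0 0;0.085 0 -0.03 0 0;0.13 0 -0.03 0 0;0.175 0 -0.03 0 0;0.22 0 -0.03 0 0'; python3 -m inch '0.045 0 0 0 0;0.09 0 0 0 0;0.13 0 0 0 0;0.13 0 0 0 0';python3 - <<'E'
from h import *
go((.16,0,.2))
for c in('side','top'):
    arm.get_image(c)
    for q in('press_point','plug'):print(c,q,[(np.round(r['point'],1),round(r['conf'],2)) for r in arm.place_of(c,q)[:2]],proj(c,F2W((.161,0,.132))))
a=arm.get_image('side')[180:330,190:380,::-1];b=arm.get_image('top')[130:280,220:410,::-1]
cv2.imwrite('pics/p8.png',cv2.resize(np.hstack([a,b]),(798,315)))
E
```

```text
clock: 13.25
position: [0.6062, -0.0018, 0.443]
ee_rot: [1.967, 2.448, 0.001]
force: [1.5, 0.3, -1.1]
width: 0.007
gripper_force: 0.0
clock: 13.75
position: [0.5584, 0.2147, 0.4721]
ee_rot: [1.967, 2.448, 0.003]
force: [0.8, -0.1, 0.1]
width: 0.006
gripper_force: 0.0
clock: 14.15
position: [0.5281, 0.3473, 0.4708]
ee_rot: [-1.954, -2.456, -0.004]
force: [0.2, 0.6, 0.1]
width: 0.008
gripper_force: 0.0
shift [-0.3628 -0.0036  0.0915] roll 0.0149 tilt [-0.001  0.004 -1.   ] tip fix [-0.2025 -0.0018  0.2928] F [0.2 0.6 0.1] t 14.15 j [-0.91  0.41  0.36  1.48 -0.15  1.28 -0.3 ]
side press_point [(array([292.9, 355.9]), 0.61), (array([292.9, 315.9]), 0.58)] [291.53523034 315.63746991]
side plug [(array([269.7, 280.9]), 0.94), (array([207. , 331.5]), 0.87)] [291.53523034 315.63746991]
top press_point [(array([190.3, 376.3]), 0.92)] [188.19833783 374.39328195]
top plug [(array([220.4, 296. ]), 0.92), (array([154.9, 198.9]), 0.61)] [188.19833783 374.39328195]
```

View pics/p8.png

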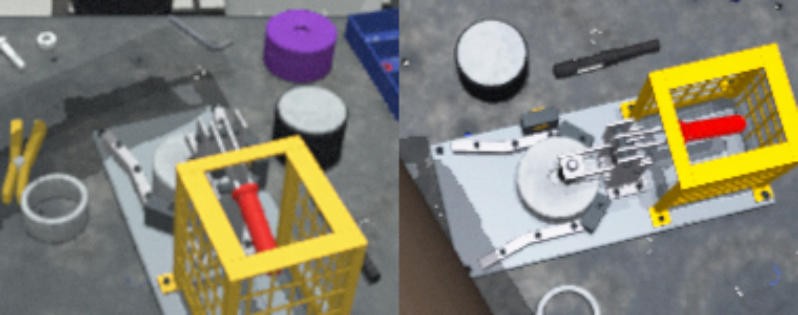

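The handle stays down at its predicted locked position (side view 292.9,315.9 against 291.5,315.6). The foot is on the plug and the robot is clear.

```bash
python3 -c "
from cell import arm
print(arm.sign_off())"
```

```text
the job is handed in; nothing more can be done
None
```

The job is handed in: the plug was pushed until it stalled against the V-stop (no movement at 57 N), and the clamp handle was pressed to its firm stop and stayed down after release, with no sign of contact with the guard or the loose things in the pictures or forces.

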